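# Stack the luthier's parts boxes on their stand

### The job

First set the deep parts box on the wooden stand, then the shallow parts box on top of the deep one, each with its two cut corners over the cut corners below so that its skirt sinks fully home over the lip beneath and sits level. Set them down gently, without dropping or hammering them, let go, and leave the banjo peghead, the glue jar and the mallet alone.

Things in the scene. Friction and masses are not known exactly. Their poses are not given: they have to be found in the camera images.
- deep: open-topped grey plastic parts box, 112 (x) x 64 (y), 54 high; both corners of its +x end (nose) cut off at 45 degrees, 16 along each side, the others square. Long sides flat from the underside up to the ledge at 46: grip there. Holds tuning pegs, fixed in. 0.2 to 0.4 kg. Hollow skirt below, 10 deep, wall 4. Origin: centre of underside, z up. Starts upright on the bench beside the stand
- deep_ledge (a point): point on the deep box's axis, 46 above its underside, at the height of the outer ledge on which the next box's skirt rests. Above the ledge stands a lip 8 high, set in 5.8 from the outside (its top 5 taper inwards to 7.3), with the same cut corners; a skirt fits over it with about 1.8 to spare on each side, only with the cut corners matching: half round it stays up on the lip
- deep_nose (a point): middle of the deep box's nose end, at underside height, 56 from the origin along x
- shallow: open-topped grey plastic parts box, 112 (x) x 64 (y), 40 high; both corners of its +x end (nose) cut off at 45 degrees, 16 along each side, the others square. Long sides flat from the underside up to the ledge at 32: grip there. Holds pearl inlay blanks, fixed in. 0.14 to 0.28 kg. Hollow skirt below, 10 deep, wall 4. Origin: centre of underside, z up. Starts upright on the bench beside the stand
- shallow_nose (a point): middle of the shallow box's nose end, at underside height, 56 from the origin along x. At the start it points roughly opposite to the stand's nose (deep box: roughly the same way)
- stand: pale wooden stand fixed to the bench: a board 150 x 100 x 10, on it a block 112 x 64 with the same two cut corners at its +x end, its top (the ledge) 20 above the bench, and above that the same 8 high lip as on the deep box. Origin: centre of the underside, on the bench; x towards the cut corners, z up
- stand_ledge (a point): centre of the stand at ledge height, 20 above the bench: the deep box fully home has its origin here
- stand_nose (a point): middle of the cut-corner end of the stand's block, at ledge height, 56 from the centre along x: the deep box fully home has its nose point here
- peghead: bystander: dark wooden banjo peghead blank, about 195 x 90 x 18, lying flat beyond the stand
- glue_jar: bystander: closed jar, 68 diameter, 85 high, on the left; origin at the centre of its base
- mallet: bystander: wooden mallet, 215 long, head 60 diameter and 110 wide, lying on the right
Mind the look-alikes: they are no part of the job. Leave any black look-alike of the shallow alone. What is shaped like the deep but red is not meant.

How it is judged:
By the outcome, as a careful person would: the job done as asked, in the order asked, and still so for the second after the job is handed in, with the robot touching nothing.
It also fails if it takes over 67 s, if anything falls off the work surface, if the arm or the gripper's body presses on something with over 40 N, if the wrist force passes 120 N, or if a joint passes its speed limit or range.

### The arm

A 6-joint arm with a two-finger parallel gripper is mounted at the origin on the work surface. World frame = base frame: x ahead of the robot, y to its left, z up, the work surface at z = 0. Lengths are in m, angles in degrees, forces in N, time in s.
With the tool pointing down it reaches from about 0.35 to 0.875 m from the base axis. Payload 4.2 kg.
Tool frame: the origin (TCP) lies between the finger pads; the fingertips stand 8 mm ahead of it and the grasp point (between the pads) lies 11 mm behind it; z points along the fingers, y is the line along which they close (so a half turn about z gives the same grasp; the last joint's range is limited). The gripper opens to 87 mm and grips with 3 to 60 N. Pads are 19 mm wide; open, the fingers measure 117 mm over their backs; the gripper's body (75 mm by 190 mm) begins 51 mm behind the grasp point.
Start: joints at [87.582, 22.042, 0.453, 0, -68.411, -14.817], TCP at [0.185, 0.597, 0.231] pointing down, gripper open.
Joint ranges: [-179.83, 179.83], [-69.29, 118.12], [-61.27, 80.66], [-181.25, 117.63], [-171.15, -9.14], [-177.46, 177.46]. Speed limits (degrees/s): [159.86, 159.86, 180, 180, 180, 180].

### API

Orientations are given as a 3x3 rotation matrix whose columns are the frame's x, y, z axes.
In Python, from station import sense, capture, camera_model, finish_job, find_in gives the robot as it stands. The module is installed in compiled form; this text tells all that it offers.
- The arm moves only by the tool arm_command, never from a script. Its argument "motion" is a list of rows, each a list of 7 numbers: the finger opening in mm, from 0 to 87, then the shift along the tool's x, y, z in mm, then the turn, a rotation vector about the tool's x, y, z in rad. In form: [[jaw, dx, dy, dz, rx, ry, rz], ...]. A call has 1 to 8 rows; each row shifts and turns the commanded pose from where the row before left it, along the tool's axes as they then stand; what a row does not reach is not made up. A row lasts 1/10 s, in which the tool goes at most 50 mm and 8.59 degrees, less where a joint would pass 70% of its speed; a pose out of reach is approached as far as the arm can. A call with a gripper value outside its range is refused whole. The fingers move at their own pace and stop on an object; the grip force is fixed at half the most. Time passes only in rows, so rows that do not move let the fingers close. It gives the time, the measured TCP pose, the force, the opening and the grip force at its end, in the units of the state.
- sense(): the state, without advancing time (a new reading comes with each control period).
- capture(name): name is "scene" or "top"; returns the picture (400x640x3 uint8, red, green, blue); there is no depth.
- camera_model(name): a dict with "fx", "fy", "cx", "cy" (pixels), "R" (3x3) and "t" (3): a world point X has camera coordinates R X + t. Camera axes: x right, y down, z forward; pixel columns grow to the right and rows downward; lengths in m; the calibration is good to about 2 mm. A picture is of the moment at which its call begins. camera_model takes no time and is no camera call.
- finish_job(): hands the job in; it is judged then, once.
Trained networks look in the newest picture that a camera, given by its name, has taken for a name from the list of things; names that differ only in an ending like _2 or _b are one class to them, and where a whole thing is asked for, a point or a joint stands for the part that bears it (a point fixed in the world has none). Each returns a list of dicts, best first, with "p" (0 to 1); they miss things now and then, are a little off and sometimes report something else, mostly with a low value. They report only what shows in the picture. A call takes as long as a camera call. They do not tell look-alikes from the thing itself.
- find_in(target, camera): "location" ([row, column] in pixels, amid what is visible of it).
The state is a dict: "time_s": time; "joints": joint angles; "joint_velocities": joint speeds; "effort": joint torques, N m; "tcp_pos": TCP position; "ee_rot": TCP orientation; "wrist_force": force on the tool from outside, world axes, zero at the start; "moment": the same for the moment, N m; "gripper_width": opening from 0.0 (shut) to 1.0 (fully open); "gripper_force": force on a finger pad.
Only numpy, scipy, OpenCV 4.12 (cv2) and the standard library are available. Lean on these libraries where they do the work, as an engineer would, in place of code of your own. Each camera call takes 0.05 s, during which the arm holds its last target. There are 200 camera calls.

## Working session

There is one attempt and no reset: what is moved stays moved. The work goes in short steps, Python scripts to look and compute and a tool call to move; the robot and the scene stay as the last step left them, time stands still between calls to the robot, and variables do not carry over. Pictures are saved under pics/ and viewed, at most 10 in all, crops included, and the job is handed in when it is done.

Besides the shell and the picture viewer there is one more tool, called after "Request:" as name(argument=value, ...) on one line, values as JSON. arm_command: Moves the arm, as the interface text tells. Its arguments: {"type":"object","properties":{"motion":{"type":"array"}},"required":["motion"]}

```bash
mkdir -p pics
python3 - <<'E'
from station import *
import cv2,numpy as np
for n in("scene","top"):
    im=capture(n); cv2.imwrite(f"pics/{n}0.png",im[:,:,::-1])
    m=camera_model(n); R=np.array(m["R"]);print(n,m["fx"],m["cx"],m["cy"],"C",(-R.T@np.array(m["t"])).round(3),R.round(3).tolist())
    for k in("deep","deep_nose","deep_ledge","shallow","shallow_nose","stand","stand_nose","stand_ledge","peghead","glue_jar","mallet"):
        print(k,[(np.round(d["location"],0).tolist(),round(d["p"],2)) for d in find_in(k,n)][:4])
s=sense();print(s["time_s"],s["ee_rot"],s["wrist_force"])
E
```

```text
scene 395.93089366850376 321.4302853107289 198.8943280105134 C [ 1.023 -0.708  1.298] [[0.851, 0.526, 0.005], [0.448, -0.719, -0.532], [-0.276, 0.455, -0.847]]
deep [([165.0, 331.0], 0.87), ([143.0, 348.0], 0.77)]
deep_nose [([142.0, 353.0], 0.79), ([163.0, 332.0], 0.65)]
deep_ledge [([140.0, 350.0], 0.97), ([163.0, 329.0], 0.71)]
shallow [([257.0, 272.0], 0.69), ([291.0, 307.0], 0.68)]
shallow_nose [([288.0, 309.0], 0.7), ([256.0, 271.0], 0.61)]
stand [([201.0, 308.0], 0.98)]
stand_nose [([202.0, 307.0], 0.63)]
stand_ledge [([202.0, 308.0], 0.93), ([220.0, 358.0], 0.4)]
peghead [([218.0, 360.0], 0.98)]
glue_jar [([110.0, 378.0], 0.55)]
mallet [([299.0, 236.0], 0.85), ([199.0, 304.0], 0.55)]
top 396.14759577928766 320.06864056620793 200.88116591933448 C [ 0.391 -0.029  1.176] [[0.026, -1.0, -0.012], [-0.984, -0.023, -0.174], [0.174, 0.017, -0.985]]
deep [([214.0, 269.0], 0.85), ([214.0, 226.0], 0.84), ([205.0, 422.0], 0.53)]
deep_nose [([213.0, 222.0], 0.79), ([213.0, 270.0], 0.75), ([212.0, 334.0], 0.69)]
deep_ledge [([212.0, 222.0], 0.64), ([215.0, 268.0], 0.55)]
shallow [([153.0, 433.0], 0.76), ([207.0, 424.0], 0.72)]
shallow_nose [([150.0, 433.0], 0.86), ([204.0, 426.0], 0.78)]
stand [([215.0, 332.0], 0.87)]
stand_nose [([211.0, 336.0], 0.63)]
stand_ledge [([215.0, 331.0], 0.86)]
peghead [([142.0, 327.0], 0.58)]
glue_jar [([202.0, 146.0], 0.81)]
mallet [([204.0, 499.0], 0.72), ([216.0, 334.0], 0.51), ([214.0, 222.0], 0.38)]
1.2 [[ 9.55091320e-01 -2.96311610e-01 -2.07846291e-05]
 [-2.96311610e-01 -9.55091320e-01  3.63286011e-05]
 [-3.06158051e-05 -2.85384046e-05 -9.99999999e-01]] [-0.00849008  0.22338608 -0.29869821]
```

Run:
```python
import cv2
im=cv2.imread("pics/top0.png")[115:265,180:480]
im=cv2.resize(im,None,fx=2.667,fy=2.667,interpolation=cv2.INTER_CUBIC);cv2.imwrite("pics/top0c.png",im)
im=cv2.imread("pics/scene0.png")[80:330,200:420]
im=cv2.resize(im,None,fx=2.4,fy=2.4,interpolation=cv2.INTER_CUBIC);cv2.imwrite("pics/scene0c.png",im)
```

```text
(no output)
```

View pics/top0c.png

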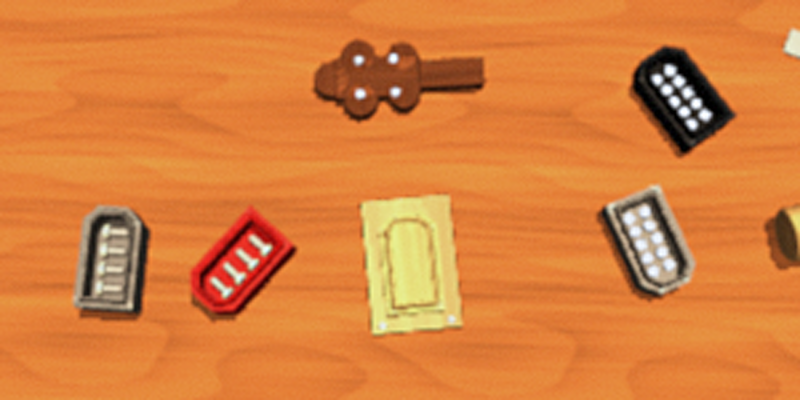

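View pics/scene0c.png

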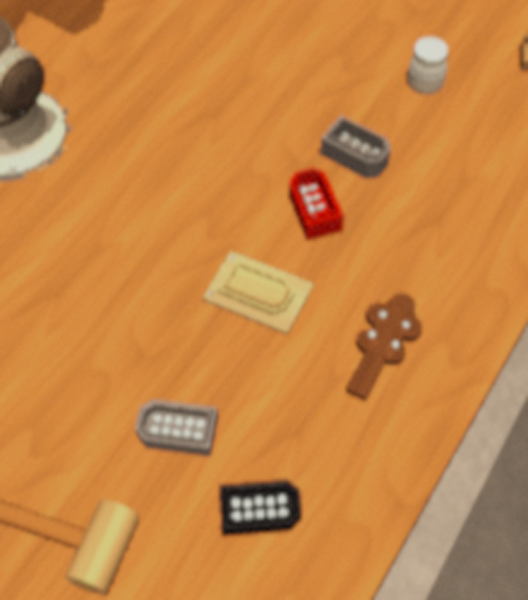

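Look-alikes in the top image: the grey pegs box at (214,222) is the deep and the red one at (214,269) is not. The grey box at (207,424) is the shallow and the black one at (153,433) is not. The crop confirms both. The stand is at (215,332) with its nose up (world +x). The deep's nose is also up and the shallow's points down. Next I fit the box outlines.

```bash
cat > h.py <<'E'
from station import *
import cv2,numpy as np
from scipy.optimize import minimize
def oct_(L,W,c):
    a,b=L/2,W/2
    return np.array([[-a,-b],[a-c,-b],[a,-b+c],[a,b-c],[a-c,b],[-a,b]]) if c else np.array([[-a,-b],[a,-b],[a,b],[-a,b]])
def prism(L,W,c,z0,z1):
    p=oct_(L,W,c); return np.vstack([np.c_[p,np.full(len(p),z)] for z in(z0,z1)])/1000
def boxm(h): return np.vstack([prism(112,64,16,0,h-8),prism(100.4,52.4,13,h-8,h-5),prism(97.4,49.4,12.5,h,h)])
MODEL={"deep":boxm(54),"shallow":boxm(40),"stand":prism(150,100,0,0,10),
 }
def proj(m,X):
    c=X@np.array(m["R"]).T+np.array(m["t"]);return np.c_[m["fx"]*c[:,0]/c[:,2]+m["cx"],m["fy"]*c[:,1]/c[:,2]+m["cy"]]
def ray(m,rc,z):
    R=np.array(m["R"]);C=-R.T@np.array(m["t"]);d=R.T@np.array([(rc[1]-m["cx"])/m["fx"],(rc[0]-m["cy"])/m["fy"],1]);return C+d*(z-C[2])/d[2]
def alpha(im,kind,ref):
    # soft coverage: project colour between local bench colour and object colour in saturation (grey) / hue-like ratio (stand)
    f=im.astype(float)+1; r,g,b=f[...,0],f[...,1],f[...,2]
    s=(1-b/r) if kind!="stand" else (1-g/r)
    return s
def place(M,p,z):
    c,s=np.cos(p[2]),np.sin(p[2]);return np.c_[M[:,0]*c-M[:,1]*s+p[0],M[:,0]*s+M[:,1]*c+p[1],M[:,2]+z]
def fit(kind,p0,ims,z=0,fixed=None,pad=22):
    """ims: {cam:image}; p0 x,y,yaw(rad). returns p, per-cam rms"""
    S=[]
    for n,im in ims.items():
        m=camera_model(n);q=proj(m,place(MODEL[kind],p0,z));x0,y0=(q.min(0)-pad/2).astype(int);x1,y1=(q.max(0)+pad/2).astype(int)
        x0,y0=max(x0,0),max(y0,0)
        a=alpha(im,kind,None)[y0:y1,x0:x1]
        S.append((m,a,x0,y0))
    def cost(p,full=False):
        out=[]
        for m,a,x0,y0 in S:
            q=proj(m,place(MODEL[kind],p,z))-[x0,y0]
            k=8;h=cv2.convexHull(((q+.5)*k*16-8).round().astype(np.int32))
            r=np.zeros((a.shape[0]*k,a.shape[1]*k),np.uint8);cv2.fillConvexPoly(r,h,255,shift=4)
            r=cv2.resize(r,a.shape[::-1],interpolation=cv2.INTER_AREA)/255.
            r=cv2.GaussianBlur(r,(0,0),.6)
            band=(cv2.dilate((r>.02).astype(np.uint8),np.ones((9,9)))>0)
            band&=~(cv2.erode((r>.98).astype(np.uint8),np.ones((5,5)))>0)
            av,rv=a[band],r[band]
            A=np.c_[rv,np.ones_like(rv)];co,*_=np.linalg.lstsq(A,av,rcond=None)
            out.append((1-np.corrcoef(av,rv)[0,1]**2))
        return out if full else sum(out)
    best=None
    sc=np.array([.01,.01,.1])
    x=np.array(p0,float)
    for it in range(3):
        sx=np.vstack([x]+[x+np.eye(3)[i]*sc[i]/(1+2*it) for i in range(3)])
        x=minimize(cost,x,method="Nelder-Mead",options=dict(initial_simplex=sx,xatol=1e-5,fatol=1e-6,maxiter=200)).x
    return x,np.round(cost(x,True),3)
E
python3 - <<'E'
from h import *
I={n:cv2.imread(f"pics/{n}0.png")[:,:,::-1] for n in("scene","top")}
t=camera_model("top")
G={"deep":((214,222),.03,0.05),"shallow":((206,423),.02,3.5),"stand":((215,334),.01,.05)}
for k,(rc,z,y) in G.items():
    g=ray(t,rc,z);p0=[g[0],g[1],y]
    for ims in({"top":I["top"]},{"scene":I["scene"]},I):
        p,c=fit(k,p0,ims);print(k,list(ims),(p[:2]*1000).round(1),np.degrees(p[2]).round(1),c)
    im=I["top"]
    if k: 
        pass
    globals()['P_'+k]=p
V=[]
for n in("top","scene"):
    m=camera_model(n);im=cv2.resize(I[n],None,fx=4,fy=4,interpolation=cv2.INTER_CUBIC)[:,:,::-1].copy()
    for k in G:
        h=cv2.convexHull(proj(m,place(MODEL[k],globals()['P_'+k],0)).astype(np.float32))
        cv2.polylines(im,[((h+.5)*4).astype(np.int32)],True,(0,255,0),1)
        q=proj(m,place(MODEL[k],globals()['P_'+k],0)).mean(0)*4;x,y=q.astype(int);V.append(im[y-120:y+120,x-120:x+120])
cv2.imwrite("pics/fit0.png",np.vstack([np.hstack(V[:3]),np.hstack(V[3:])]))
E
```

```text
deep ['top'] [555.  280.4] -2.8 [0.068]
deep ['scene'] [552.5 281.2] -2.1 [0.06]
deep ['scene', 'top'] [554.5 280.6] -2.8 [0.07  0.072]
shallow ['top'] [ 588.8 -315.1] 204.2 [0.042]
shallow ['scene'] [ 586.2 -312.9] 203.5 [0.041]
shallow ['scene', 'top'] [ 587.9 -314.2] 203.7 [0.071 0.064]
stand ['top'] [560.1 -49.7] 6.6 [0.062]
stand ['scene'] [558.7 -48.4] 6.4 [0.053]
stand ['scene', 'top'] [559.9 -49.4] 6.4 [0.062 0.064]
```

View pics/fit0.png

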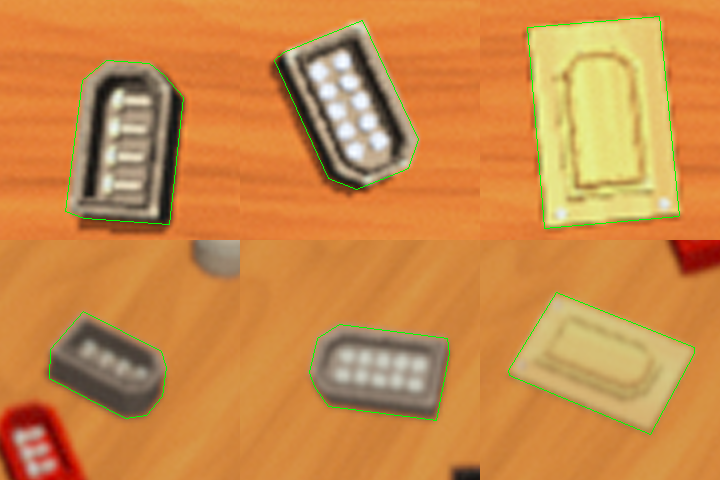

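The outlines fit well and the two cameras agree to about 2 mm. In mm and degrees:
- **Stand:** (559.5, -49.3), yaw 6.5
- **Deep:** (554, 280.7), yaw -2.7
- **Shallow:** (587.7, -314.3), yaw 204

All are in reach and match the sizes given, so I move now.

Request:
arm_command(motion=[[87,0,0,0,0,0,-0.127],[87,0,0,0,0,0,-0.127],[87,34.9,27.1,0,0,0,0],[87,34.9,27.1,0,0,0,0],[87,34.9,27.1,0,0,0,0],[87,34.9,27.1,0,0,0,0],[87,34.9,27.1,0,0,0,0],[87,34.9,27.1,0,0,0,0]])

```text
time_s: 2.0
tcp_pos: [0.3879, 0.4234, 0.2308]
ee_rot: [[0.999, -0.046, 0.0], [-0.046, -0.999, 0.0], [0.0, -0.0, -1.0]]
wrist_force: [0.2, -0.2, 1.3]
gripper_width: 1.002
gripper_force: 0.0
```

Request:
arm_command(motion=[[87,34.9,27.1,0,0,0,0],[87,34.9,27.1,0,0,0,0],[87,34.9,27.1,0,0,0,0],[87,34.9,27.1,0,0,0,0],[87,34.9,27.1,0,0,0,0],[87,0,0,40,0,0,0],[87,0,0,40,0,0,0],[87,0,0,20,0,0,0]])

```text
time_s: 2.8
tcp_pos: [0.5533, 0.2793, 0.1267]
ee_rot: [[0.999, -0.049, -0.005], [-0.049, -0.999, -0.003], [-0.005, 0.003, -1.0]]
wrist_force: [-0.2, 0.6, -0.1]
gripper_width: 1.004
gripper_force: 0.0
```

Request:
arm_command(motion=[[87,0,0,30,0,0,0],[87,0,0,30,0,0,0],[87,0,0,25,0,0,0],[87,0,0,15,0,0,0],[87,0,0,9,0,0,0],[87,0,0,0,0,0,0]])

```text
time_s: 3.4
tcp_pos: [0.5542, 0.2808, 0.0203]
ee_rot: [[0.999, -0.047, -0.002], [-0.047, -0.999, -0.002], [-0.002, 0.002, -1.0]]
wrist_force: [-0.4, -0.8, -0.2]
gripper_width: 1.002
gripper_force: 0.0
```

Request:
arm_command(motion=[[60,0,0,0,0,0,0],[60,0,0,0,0,0,0],[60,0,0,0,0,0,0],[60,0,0,0,0,0,0],[50,0,0,0,0,0,0],[50,0,0,0,0,0,0]])

```text
time_s: 4.0
tcp_pos: [0.5548, 0.2808, 0.0224]
ee_rot: [[0.999, -0.047, 0.0], [-0.047, -0.999, -0.0], [0.0, 0.0, -1.0]]
wrist_force: [-0.4, -2.9, 5.3]
gripper_width: 0.732
gripper_force: 30.0
```

Request:
arm_command(motion=[[50,0,0,-10,0,0,0],[50,0,0,-25,0,0,0],[50,0,0,-30,0,0,0],[50,0,0,-30,0,0,0],[50,0,0,-10,0,0,0],[50,0,0,0,0,0,-0.08],[50,0,0,0,0,0,-0.08],[50,0,0,0,0,0,0]])

```text
time_s: 4.8
tcp_pos: [0.5538, 0.281, 0.1251]
ee_rot: [[0.994, 0.112, -0.002], [0.112, -0.994, -0.001], [-0.002, 0.0, -1.0]]
wrist_force: [0.1, -0.1, -3.1]
gripper_width: 0.733
gripper_force: 30.0
```

Request:
arm_command(motion=[[50,-2,18.5,0,0,0,0],[50,-4,40,0,0,0,0],[50,-4,40,0,0,0,0],[50,-4,40,0,0,0,0],[50,-4,40,0,0,0,0],[50,-4,40,0,0,0,0],[50,-4,40,0,0,0,0],[50,-4,40,0,0,0,0]])

```text
time_s: 5.6
tcp_pos: [0.5576, -0.021, 0.126]
ee_rot: [[0.994, 0.111, -0.001], [0.111, -0.994, 0.0], [-0.001, -0.0, -1.0]]
wrist_force: [1.0, -0.6, -2.9]
gripper_width: 0.732
gripper_force: 30.0
```

Request:
arm_command(motion=[[50,-2.5,25,10,0,0,0],[50,0,5,10,0,0,0],[50,0,0,0,0,0,0],[50,0,0,0,0,0,0]])

```text
time_s: 6.0
tcp_pos: [0.5592, -0.0486, 0.1061]
ee_rot: [[0.994, 0.113, -0.001], [0.113, -0.994, -0.0], [-0.001, 0.0, -1.0]]
wrist_force: [0.5, -0.1, -2.0]
gripper_width: 0.735
gripper_force: 30.0
```

```bash
cat > held.py <<'E'
from h import *
import sys
kind,dz,tag,flip=sys.argv[1],float(sys.argv[2]),sys.argv[3],float(sys.argv[4])
I={}
for n in("scene","top"):
    I[n]=capture(n);cv2.imwrite(f"pics/{n}{tag}.png",I[n][:,:,::-1])
s=sense();T=np.array(s["tcp_pos"]);R=np.array(s["ee_rot"]);yaw=np.arctan2(R[1,0],R[0,0])
print(s["time_s"],(T*1000).round(1),np.degrees(yaw).round(2),"zaxis",R[:,2].round(4),s["wrist_force"])
V=[]
for n in I:
    p,c=fit(kind,[T[0],T[1],yaw+flip],{n:I[n]},z=T[2]-dz)
    print(n,(p[:2]*1000).round(1),np.degrees(p[2]).round(2),c)
    m=camera_model(n);im=cv2.resize(I[n],None,fx=4,fy=4,interpolation=cv2.INTER_CUBIC)[:,:,::-1].copy()
    q=proj(m,place(MODEL[kind],p,T[2]-dz)).astype(np.float32)
    cv2.polylines(im,[((cv2.convexHull(q)+.5)*4).astype(np.int32)],True,(0,255,0),1)
    x,y=(q.mean(0)*4).astype(int);V.append(im[y-160:y+160,x-160:x+160])
cv2.imwrite(f"pics/held{tag}.png",np.hstack(V))
E
python3 held.py deep 0.0224 1 0
```

```text
6.1 [559.9 -47.9 106.8] 6.56 zaxis [ 7.e-04  1.e-04 -1.e+00] [-0.87189285 -0.15558161 -3.7791721 ]
scene [555.5 -51.8] 10.25 [0.534]
top [560.8 -47.3] 9.58 [0.888]
```

View pics/held1.png

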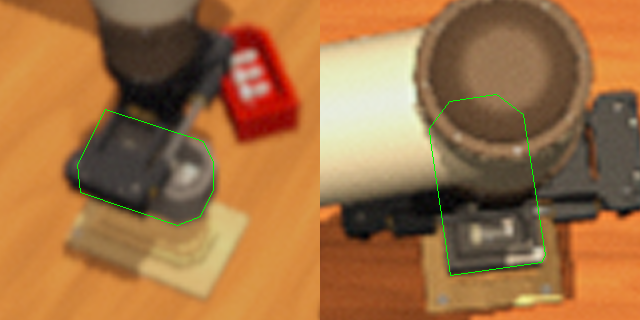

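The gripper hides most of the held box, so I rely on the pre-grasp fit and the robot's own pose: target TCP is about (560.2, -49.2), yaw 6.5. I lower to just above the lip and check.

Request:
arm_command(motion=[[50,0,0,20,0,0,0],[50,0,0,18,0,0,0],[50,0,0,10,0,0,0],[50,0,0,3,0,0,0],[50,0,0,0,0,0,0],[50,0,0,0,0,0,0],[50,0,0,0,0,0,0]])

```text
time_s: 6.8
tcp_pos: [0.5602, -0.0487, 0.0565]
ee_rot: [[0.994, 0.113, 0.002], [0.113, -0.994, 0.0], [0.002, 0.0, -1.0]]
wrist_force: [0.0, 0.6, -3.1]
gripper_width: 0.735
gripper_force: 30.0
```

Run:
```python
from h import *
s=sense();R=s["ee_rot"];print(s["time_s"],np.round(np.array(s["tcp_pos"])*1000,1),np.degrees(np.arctan2(R[1][0],R[0][0])),s["wrist_force"],s["moment"])
im=capture("scene");cv2.imwrite("pics/a.png",cv2.resize(im[150:250,250:370,::-1],None,fx=6,fy=6,interpolation=cv2.INTER_CUBIC))
```

```text
6.8 [560.2 -48.7  56.5] 6.502649390810565 [ 0.00584991  0.60798541 -3.05628394] [-0.03208232 -0.04579745  0.01383703]
```

View pics/a.png

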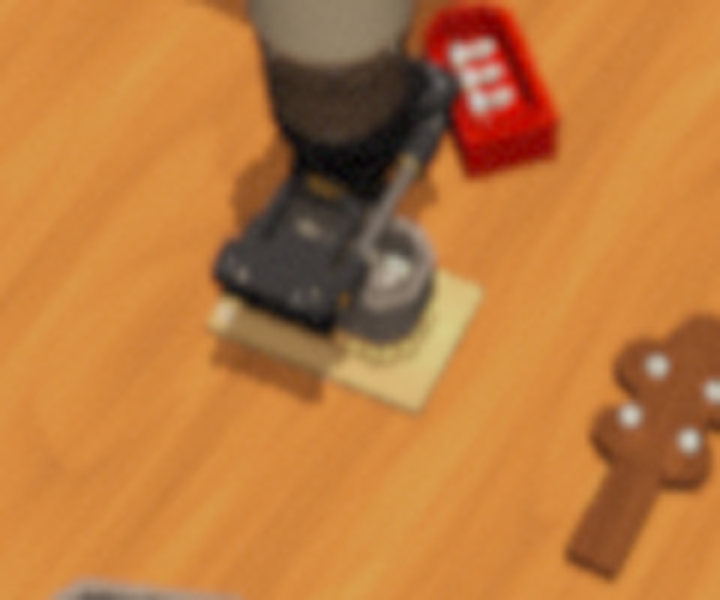

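The box hovers squarely over the stand block, with its nose on the cut-corner side. I lower it gently onto the lip.

Request:
arm_command(motion=[[50,0,0.5,2,0,0,0],[50,0,0,2,0,0,0],[50,0,0,2,0,0,0],[50,0,0,1.5,0,0,0],[50,0,0,1,0,0,0],[50,0,0,0,0,0,0]])

```text
time_s: 7.45
tcp_pos: [0.5594, -0.0494, 0.0468]
ee_rot: [[0.994, 0.113, -0.0], [0.113, -0.994, -0.0], [-0.0, 0.0, -1.0]]
wrist_force: [0.0, -0.5, -3.4]
gripper_width: 0.726
gripper_force: 30.0
```

Request:
arm_command(motion=[[50,0,0,1,0,0,0],[50,0,0,1,0,0,0],[50,0,0,1,0,0,0],[50,0,0,0,0,0,0]])

```text
time_s: 7.85
tcp_pos: [0.5596, -0.0494, 0.044]
ee_rot: [[0.994, 0.113, 0.0], [0.113, -0.994, -0.0], [0.0, 0.0, -1.0]]
wrist_force: [-0.1, 0.5, -2.3]
gripper_width: 0.731
gripper_force: 30.0
```

Request:
arm_command(motion=[[50,0,0,0.7,0,0,0],[50,0,0,0.7,0,0,0],[50,0,0,0.5,0,0,0],[50,0,0,0,0,0,0],[50,0,0,0,0,0,0]])

```text
time_s: 8.35
tcp_pos: [0.5598, -0.0494, 0.0424]
ee_rot: [[0.994, 0.113, 0.001], [0.113, -0.994, -0.0], [0.001, 0.0, -1.0]]
wrist_force: [0.2, -0.9, -1.2]
gripper_width: 0.73
gripper_force: 30.0
```

Request:
arm_command(motion=[[50,0,0,0.7,0,0,0],[50,0,0,0.5,0,0,0],[50,0,0,0,0,0,0],[50,0,0,0,0,0,0]])

```text
time_s: 8.75
tcp_pos: [0.5599, -0.0493, 0.0424]
ee_rot: [[0.994, 0.113, 0.001], [0.113, -0.994, -0.0], [0.001, 0.0, -1.0]]
wrist_force: [-1.8, 1.0, 6.7]
gripper_width: 0.735
gripper_force: 30.0
```

The box is home: height 42.4 as computed and a light contact of about 7 N. I release and rise.

Request:
arm_command(motion=[[66,0,0,-0.8,0,0,0],[72,0,0,0,0,0,0],[87,0,0,0,0,0,0],[87,0,0,0,0,0,0],[87,0,0,-15,0,0,0],[87,0,0,-40,0,0,0],[87,0,0,-45,0,0,0],[87,0,0,-45,0,0,0]])

```text
time_s: 9.55
tcp_pos: [0.5591, -0.0495, 0.1879]
ee_rot: [[0.994, 0.113, -0.001], [0.113, -0.994, -0.0], [-0.001, 0.0, -1.0]]
wrist_force: [0.5, 0.7, 0.5]
gripper_width: 0.998
gripper_force: 0.0
```

Request:
arm_command(motion=[[87,0,0,0,0,0,0.1419],[87,0,0,0,0,0,0.1419],[87,0,0,0,0,0,0.1419],[87,0,0,0,0,0,0.1419],[87,0,0,0,0,0,0.1419],[87,0,0,0,0,0,0.1419],[87,0,0,0,0,0,0.1419],[87,0,0,0,0,0,0.1419]])

```text
time_s: 10.35
tcp_pos: [0.5594, -0.0494, 0.1865]
ee_rot: [[0.517, -0.856, -0.001], [-0.856, -0.517, 0.0], [-0.0, 0.0, -1.0]]
wrist_force: [-0.4, -0.4, 0.8]
gripper_width: 0.998
gripper_force: 0.0
```

Request:
arm_command(motion=[[87,0,0,0,0,0,0.1419],[87,0,0,0,0,0,0.1419],[87,0,0,0,0,0,0.1419],[87,0,0,0,0,0,0.1419],[87,0,0,0,0,0,0.1419],[87,0,0,0,0,0,0.1419],[87,0,0,0,0,0,0.1419],[87,0,0,0,0,0,0.1419]])

```text
time_s: 11.15
tcp_pos: [0.5594, -0.0494, 0.1864]
ee_rot: [[-0.558, -0.83, -0.001], [-0.83, 0.558, 0.0], [0.0, 0.0, -1.0]]
wrist_force: [0.1, 0.2, 0.4]
gripper_width: 1.0
gripper_force: 0.0
```

Request:
arm_command(motion=[[87,0,0,0,0,0,0.1419],[87,0,0,0,0,0,0.1419],[87,0,0,0,0,0,0.1419],[87,0,0,0,0,0,0.1419],[87,0,0,0,0,0,0]])

```text
time_s: 11.65
tcp_pos: [0.5594, -0.0494, 0.1865]
ee_rot: [[-0.914, -0.405, -0.0], [-0.405, 0.914, 0.0], [0.0, 0.0, -1.0]]
wrist_force: [-0.3, -0.7, 0.4]
gripper_width: 1.0
gripper_force: 0.0
```

Request:
arm_command(motion=[[87,11.6,-36.3,0,0,0,0],[87,11.6,-36.3,0,0,0,0],[87,11.6,-36.3,0,0,0,0],[87,11.6,-36.3,0,0,0,0],[87,11.6,-36.3,0,0,0,0],[87,11.6,-36.3,0,0,0,0],[87,11.6,-36.0,0,0,0,0],[87,0,0,20,0,0,0]])

```text
time_s: 12.45
tcp_pos: [0.5896, -0.3194, 0.1687]
ee_rot: [[-0.915, -0.404, 0.006], [-0.404, 0.915, -0.004], [-0.004, -0.006, -1.0]]
wrist_force: [0.2, 0.2, -0.1]
gripper_width: 0.996
gripper_force: 0.0
```

Request:
arm_command(motion=[[87,0,0,40,0,0,0],[87,0,0,40,0,0,0],[87,0,0,13,0,0,0],[87,0,0,0,0,0,0]])

```text
time_s: 12.85
tcp_pos: [0.5867, -0.314, 0.0714]
ee_rot: [[-0.914, -0.406, -0.005], [-0.406, 0.914, 0.001], [0.004, 0.003, -1.0]]
wrist_force: [0.5, -0.6, 0.0]
gripper_width: 0.999
gripper_force: 0.0
```

```bash
cat > chk.py <<'E'
from h import *
import sys
kind,z,x,y,a,tag=sys.argv[1],*map(float,sys.argv[2:6]),sys.argv[6]
I={};V=[]
for n in("scene","top"):
    I[n]=capture(n);cv2.imwrite(f"pics/{n}{tag}.png",I[n][:,:,::-1])
    m=camera_model(n)
    p,c=fit(kind,[x,y,np.radians(a)],{n:I[n]},z=z,pad=10);print(n,(p[:2]*1000).round(1),np.degrees(p[2]).round(2),c)
    im=cv2.resize(I[n],None,fx=5,fy=5,interpolation=cv2.INTER_CUBIC)[:,:,::-1].copy()
    q=proj(m,place(MODEL[kind],[x,y,np.radians(a)],z)).astype(np.float32)
    cv2.polylines(im,[((cv2.convexHull(q)+.5)*5).astype(np.int32)],True,(0,255,0),1)
    u,v=(q.mean(0)*5).astype(int);V.append(im[v-200:v+200,u-200:u+200])
cv2.imwrite(f"pics/chk{tag}.png",np.hstack(V))
E
python3 chk.py deep 0.020 0.5597 -0.0493 6.5 2
```

```text
scene [555.8 -50.1] 6.13 [0.83]
top [560.9 -48.7] 6.5 [0.285]
```

View pics/chk2.png

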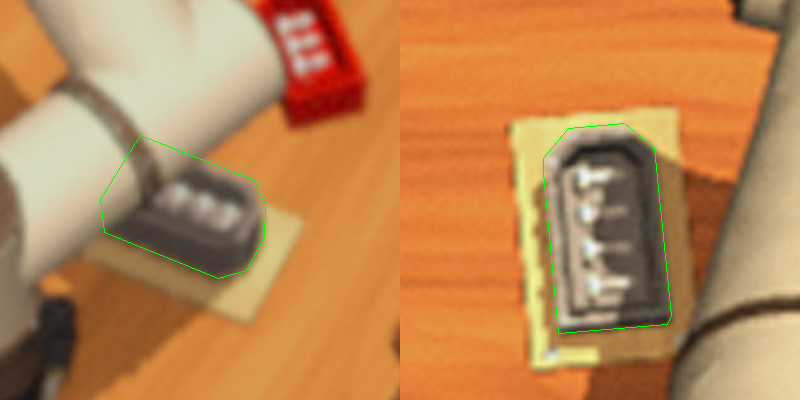

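The deep sits home on the stand: the outline at height 20 matches in both views. Next I grip the shallow.

Request:
arm_command(motion=[[87,0,0,25,0,0,0],[87,0,0,20,0,0,0],[87,0,0,11,0,0,0],[87,0,0,4,0,0,0],[87,0,0,0,0,0,0]])

```text
time_s: 13.45
tcp_pos: [0.5888, -0.3145, 0.0147]
ee_rot: [[-0.914, -0.405, 0.001], [-0.405, 0.914, -0.001], [-0.001, -0.001, -1.0]]
wrist_force: [-0.3, 0.2, 0.6]
gripper_width: 1.004
gripper_force: 0.0
```

Request:
arm_command(motion=[[60,0,0,0,0,0,0],[60,0,0,0,0,0,0],[60,0,0,0,0,0,0],[60,0,0,0,0,0,0],[50,0,0,0,0,0,0],[50,0,0,0,0,0,0],[50,0,0,0,0,0,0]])

```text
time_s: 14.15
tcp_pos: [0.5882, -0.3143, 0.0142]
ee_rot: [[-0.914, -0.405, 0.0], [-0.405, 0.914, -0.0], [-0.0, -0.0, -1.0]]
wrist_force: [-0.5, 1.8, 3.8]
gripper_width: 0.736
gripper_force: 30.0
```

Request:
arm_command(motion=[[50,0,0,-10,0,0,0],[50,0,0,-30,0,0,0],[50,0,0,-40,0,0,0],[50,0,0,-30,0,0,0],[50,0,0,-10,0,0,0],[50,0,0,0,0,0,-0.1419],[50,0,0,0,0,0,-0.1419],[50,0,0,0,0,0,-0.1419]])

```text
time_s: 14.95
tcp_pos: [0.587, -0.3139, 0.1321]
ee_rot: [[-0.662, -0.75, -0.003], [-0.75, 0.662, 0.001], [0.001, 0.003, -1.0]]
wrist_force: [-0.4, 0.7, -2.0]
gripper_width: 0.73
gripper_force: 30.0
```

Request:
arm_command(motion=[[50,0,0,0,0,0,-0.1419],[50,0,0,0,0,0,-0.1419],[50,0,0,0,0,0,-0.1419],[50,0,0,0,0,0,-0.1419],[50,0,0,0,0,0,-0.1419],[50,0,0,0,0,0,-0.1419],[50,0,0,0,0,0,-0.1419],[50,0,0,0,0,0,-0.1419]])

```text
time_s: 15.75
tcp_pos: [0.5871, -0.3139, 0.1318]
ee_rot: [[0.401, -0.916, -0.003], [-0.916, -0.401, 0.002], [-0.003, 0.002, -1.0]]
wrist_force: [-0.2, -0.4, -1.8]
gripper_width: 0.733
gripper_force: 30.0
```

Request:
arm_command(motion=[[50,0,0,0,0,0,-0.1419],[50,0,0,0,0,0,-0.1419],[50,0,0,0,0,0,-0.1419],[50,0,0,0,0,0,-0.1419],[50,0,0,0,0,0,-0.1419],[50,0,0,0,0,0,-0.1419],[50,0,0,0,0,0,-0.1419],[50,0,0,0,0,0,-0.1419]])

```text
time_s: 16.55
tcp_pos: [0.5871, -0.3139, 0.1318]
ee_rot: [[1.0, -0.023, -0.003], [-0.023, -1.0, 0.002], [-0.003, -0.001, -1.0]]
wrist_force: [-0.2, 0.3, -1.8]
gripper_width: 0.732
gripper_force: 30.0
```

Request:
arm_command(motion=[[50,0,0,0,0,0,-0.1419],[50,0,0,0,0,0,0],[50,0,0,0,0,0,0]])

```text
time_s: 16.85
tcp_pos: [0.5875, -0.3141, 0.1325]
ee_rot: [[0.994, 0.11, -0.002], [0.11, -0.994, 0.001], [-0.002, -0.001, -1.0]]
wrist_force: [0.1, 0.7, -1.9]
gripper_width: 0.737
gripper_force: 30.0
```

Request:
arm_command(motion=[[50,0.2,-20,0,0,0,-0.003],[50,0.2,-38,0,0,0,0],[50,0.2,-38,0,0,0,0],[50,0.2,-38,0,0,0,0],[50,0.2,-38,0,0,0,0],[50,0.2,-38,0,0,0,0],[50,0.2,-36,0,0,0,0],[50,0.1,-20.3,0,0,0,0]])

```text
time_s: 17.65
tcp_pos: [0.5581, -0.0473, 0.1336]
ee_rot: [[0.993, 0.115, -0.0], [0.115, -0.993, 0.0], [-0.0, -0.0, -1.0]]
wrist_force: [-0.3, 0.2, -1.7]
gripper_width: 0.736
gripper_force: 30.0
```

Request:
arm_command(motion=[[50,0,0,15,0,0,0],[50,0,0,15,0,0,0],[50,0,0,6,0,0,0],[50,0,0,0,0,0,0],[50,0,0,0,0,0,0],[50,0,0,0,0,0,0]])

```text
time_s: 18.25
tcp_pos: [0.5593, -0.0498, 0.0985]
ee_rot: [[0.993, 0.115, 0.002], [0.115, -0.993, 0.0], [0.002, 0.0, -1.0]]
wrist_force: [0.5, 0.6, -1.1]
gripper_width: 0.734
gripper_force: 30.0
```

Run:
```python
from h import *
im=capture("scene");im2=capture("top");cv2.imwrite("pics/b.png",np.hstack([cv2.resize(a[:,:,::-1],(400,400),interpolation=cv2.INTER_CUBIC) for a in(im[160:240,265:345],im2[175:255,295:375])]))
s=sense();R=s["ee_rot"];print(s["time_s"],np.round(np.array(s["tcp_pos"])*1000,1),np.degrees(np.arctan2(R[1][0],R[0][0])),np.round(R,4)[:,2],s["wrist_force"])
```

```text
18.35 [559.2 -49.8  98.4] 6.624938939465731 [ 1.3e-03  2.0e-04 -1.0e+00] [ 0.57069779  0.39698124 -1.27415954]
```

View pics/b.png

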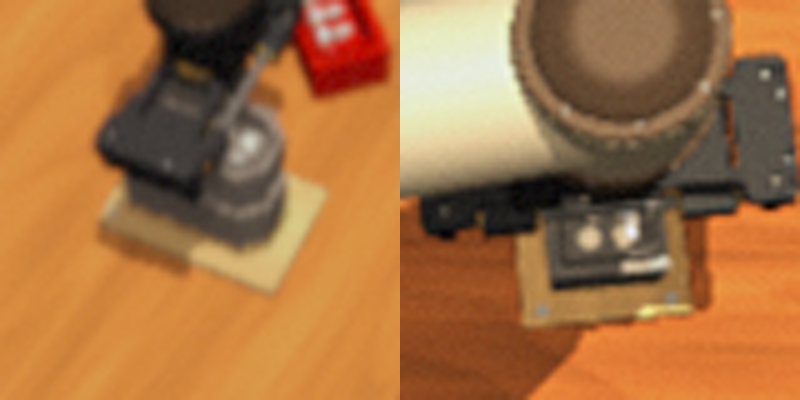

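The shallow is directly above the deep with noses aligned, its underside about 10 mm above the lip. I lower it gently.

Request:
arm_command(motion=[[50,0.4,-0.5,3,0,0,0.001],[50,0,0,3,0,0,0],[50,0,0,2,0,0,0],[50,0,0,1.5,0,0,0],[50,0,0,1.5,0,0,0],[50,0,0,1,0,0,0],[50,0,0,0,0,0,0]])

```text
time_s: 19.05
tcp_pos: [0.559, -0.0491, 0.0856]
ee_rot: [[0.993, 0.115, -0.0], [0.115, -0.993, -0.0], [-0.0, 0.0, -1.0]]
wrist_force: [0.1, 0.1, -1.7]
gripper_width: 0.732
gripper_force: 30.0
```

Request:
arm_command(motion=[[50,0,0,1,0,0,0],[50,0,0,1,0,0,0],[50,0,0,1,0,0,0],[50,0,0,0,0,0,0]])

```text
time_s: 19.45
tcp_pos: [0.5593, -0.049, 0.0827]
ee_rot: [[0.993, 0.115, 0.001], [0.115, -0.993, 0.0], [0.001, -0.0, -1.0]]
wrist_force: [1.0, -0.0, -2.3]
gripper_width: 0.733
gripper_force: 30.0
```

Request:
arm_command(motion=[[50,0,0,1,0,0,0],[50,0,0,0.8,0,0,0],[50,0,0,0.6,0,0,0],[50,0,0,0.3,0,0,0],[50,0,0,0,0,0,0],[50,0,0,0,0,0,0]])

```text
time_s: 20.05
tcp_pos: [0.5594, -0.049, 0.0802]
ee_rot: [[0.993, 0.115, 0.001], [0.115, -0.993, 0.0], [0.001, 0.0, -1.0]]
wrist_force: [1.4, 0.2, -1.5]
gripper_width: 0.733
gripper_force: 30.0
```

Request:
arm_command(motion=[[50,0,0,0.6,0,0,0],[50,0,0,0.5,0,0,0],[50,0,0,0,0,0,0],[50,0,0,0,0,0,0]])

```text
time_s: 20.45
tcp_pos: [0.5594, -0.049, 0.0802]
ee_rot: [[0.993, 0.115, 0.001], [0.115, -0.993, -0.0], [0.001, 0.0, -1.0]]
wrist_force: [-1.9, 0.3, 4.5]
gripper_width: 0.737
gripper_force: 30.0
```

It is home at 80.2 as computed, with a light contact. I release and back off.

Request:
arm_command(motion=[[66,0,0,-0.6,0,0,0],[72,0,0,0,0,0,0],[87,0,0,0,0,0,0],[87,0,0,0,0,0,0],[87,0,0,-15,0,0,0],[87,0,0,-40,0,0,0],[87,0,0,-45,0,0,0],[87,0,0,-10,0,0,0]])

```text
time_s: 21.25
tcp_pos: [0.5621, -0.0491, 0.1951]
ee_rot: [[0.993, 0.116, 0.01], [0.116, -0.993, 0.0], [0.01, 0.001, -1.0]]
wrist_force: [1.3, -0.7, 0.0]
gripper_width: 1.002
gripper_force: 0.0
```

Request:
arm_command(motion=[[87,0,-30,0,0,0,0],[87,0,-45,0,0,0,0],[87,0,-45,0,0,0,0],[87,0,-45,0,0,0,0],[87,0,-45,0,0,0,0],[87,0,-30,0,0,0,0],[87,0,0,0,0,0,0]])

```text
time_s: 21.95
tcp_pos: [0.531, 0.1926, 0.1889]
ee_rot: [[0.993, 0.12, -0.0], [0.12, -0.993, 0.0], [-0.0, -0.0, -1.0]]
wrist_force: [-0.7, -0.5, -0.5]
gripper_width: 1.001
gripper_force: 0.0
```

```bash
python3 chk.py shallow 0.066 0.5597 -0.0491 6.5 3
```

```text
scene [565.8 -61.4] -2.46 [0.421]
top [557.4 -50.1] 6.74 [0.303]
```

View pics/chk3.png

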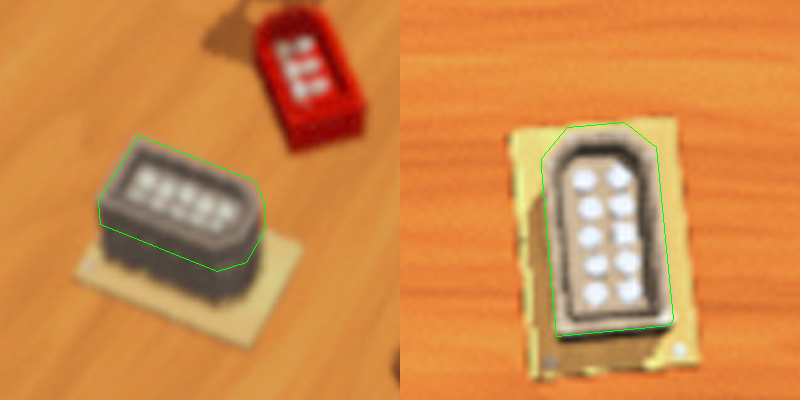

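The stack's outline matches the computed home pose in both views: noses aligned, level, and the robot clear.

```bash
python3 -c "
from station import *
print(finish_job())"
```

```text
the job is handed in; nothing more can be done
None
```

Handed in at about 22 s: by height, contact force and camera check, the deep box is fully home on the stand and the shallow box on top of it, cut corners matched and released; I did not touch the peghead, jar, mallet or look-alikes.

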